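# Gauge the strip guide with the taper gauge

### The arm

A 7-joint arm with a two-finger parallel gripper is mounted at the origin on a cart in front of the work surface, level with it; the furniture and walls round the work are solid. World frame = base frame: x ahead of the robot, y to its left, z up, the work surface at z = 0. Lengths are in m, angles in rad, forces in N, time in s.
With the tool pointing down it reaches from about 0.425 to 0.825 m from the base axis. Payload 3.6 kg.
Tool frame: the origin (TCP) lies midway between the tips of the shut fingers; the grasp point (between the pads) lies 19 mm behind it (grip_point_offset is the distance from the TCP to the grasp point, in m); z points along the fingers, x is the direction in which the jaws open and shut, and the axes are right-handed (so a half turn about z gives the same grasp; the last joint's range is limited). The gripper opens to 85 mm and grips with 20 to 120 N. Pads are 22 mm wide; open, the fingers measure 114 mm over their backs; the gripper's body (76 mm by 85 mm) begins 54 mm behind the grasp point. The pads swing forward as they close: fully open they stand 13 mm farther back than shut.
Start: joints at [1.139, 0.615, -0.013, 1.423, 0.008, 1.103, -0.04], TCP at [0.256, -0.597, 0.231] pointing down, gripper open.
Joint ranges: [-3.12, 3.12], [-0.3, 2.06], [-1.34, 1.32], [0.26, 2.42], [-1.36, 4.5], [0.01, 1.98], [-2.84, 2.84]. Speed limits (rad/s): [2.79, 2.79, 3.14, 3.14, 3.14, 3.14, 3.14].

### API

Orientations are given as a rotation vector (axis times angle).
In Python, from rig import * gives the robot as it stands.
- The arm moves only by the shell command python3 -m inch 'ROWS' [FORCE]. ROWS is JSON, a list that holds one entry, the list of rows, each a list of 7 numbers: the opening, from 0 (shut) to 1 (fully open), then the shift along the world's x, y, z as a fraction of full scale, then the turn, a rotation vector about the world's x, y, z as a fraction of full scale. A call has exactly 5 rows; each row shifts and turns the pose as measured when the row begins; what a row does not reach is not made up. Full scale, the value 1, is 0.05 m for a shift and 5 degrees for a turn. A row lasts 1/10 s, in which the tool goes at most 50 mm and 8.59 degrees, less where a joint would pass 70% of its speed; a pose out of reach is approached as far as the arm can. A call with a number of a shift or a turn outside -1 to 1 is refused whole. A call with a gripper value outside its range is refused whole. The fingers move at their own pace and stop on an object; FORCE is the grip in N (left out, the last holds). Time passes only in rows, so rows that do not move let the fingers close, or fill a call up. It gives the time, the measured TCP pose, the force and the opening at its end, in the units of the state.
- sense(): the state, without advancing time (a new reading comes with each control period).
- capture(name): name is "scene" or "top" or "wrist"; returns a dict with "pixels" (400x640x3 uint8, blue, green, red), "fx", "fy", "cx", "cy" (pixels), "origin" and "orientation" of the camera in the world; the wrist camera has in their place "hand_eye" (4x4, takes a point from camera to tool coordinates, whose origin is the TCP and whose axes are the tool frame's). Camera axes: x right, y down, z forward; pixel columns grow to the right and rows downward; lengths in m; the calibration is good to about 2 mm. A picture is of the moment at which its call begins: read the wrist's pose just before it. There is no depth.
- sign_off(): hands the job in, once; it reports no verdict.
The state is a dict: "t": time; "joints": joint angles; "qvel": joint speeds; "joint_efforts": joint torques, N m; "position": TCP position; "tool_rot": TCP orientation; "force": force on the tool from outside, world axes, zero at the start; "ft_torque": the same for the moment, N m; "opening": opening from 0.0 (shut) to 1.0 (fully open).
Only numpy, scipy, OpenCV 4.12 (cv2) and the standard library are available. Lean on these libraries where they do the work, as an engineer would, in place of code of your own. Each camera call takes 0.05 s, during which the arm holds its last target. There are 200 camera calls.

### The job

Draw the taper gauge out of its wooden stand by its handle and slide its blade straight down between the two upright plates of the strip guide until it drags snugly, with the spring-backed plate just pushed back by one or two millimetres, never jamming or forcing it. Finish while still holding the gauge upright at that depth: do not let go, and keep the fingers off the guide. Leave the other things on the bench where they are.

Things in the scene. Friction and masses are not known exactly. Their poses are not given: they have to be found in the camera images.
- gauge_handle (a point): Centre of the gauge's black rectangular handle, the place to grip: 36 mm (x) by 26 mm (y) by 45 mm tall (z); z up along the gauge, half turn about z alike. The blade's tip lies 106.5 mm below. At the start the handle's underside rests on the stand's top (handle centre 111.5 mm above the bench); raise it 84 mm to come out; the slot has 1.5 mm clearance.
- gauge_tip (a point): Middle of the lower end of the gauge's steel blade (axes as for the handle).
- gauge: The whole taper gauge, about 120 g; origin at the blade's tip, z up to the handle. Below the handle the wedge blade is 84 mm long, 25 mm wide along x; its thickness along y grows evenly from 3 mm at the tip to 15 mm at the handle (1 mm per 7 mm of depth).
- stand: Fixed wooden block, 66 by 56 mm with a 78 mm square foot, 89 mm tall, with a slot in its top in which the gauge hangs; origin at the middle of its underside, x along the slot.
- guide: The strip guide: fixed dark steel base 76 mm (x) by 170 mm (y), carrying an aluminium carriage with two upright steel plates, a narrow slot between them open at the top. Origin under its middle, z up, x along the slot, y across it (from the spring-backed to the set plate). End brackets 73 mm tall. The carriage floats 10 mm either way along y on a soft spring (0.2 N per mm) and centres itself on the blade.
- gap_mouth (a point): Middle of the slot, 92 mm above the bench, where its parallel part begins (moves with the carriage; x along the slot, y across). Plates 44 mm long in x; above this point each flares out 6 mm over 12 mm, tops at 104 mm. The gap below is 6 to 9 mm, set anew each time; its true middle is within 0.8 mm of this point in y. The slot is 66 mm deep. The gauge goes in tip first, its y along the slot's y.
- spring_plate (a joint): How far the spring-backed plate (-y side) is pushed back, m: 0 at rest on its stop, 0.006 at most. It leaves its stop at 3.8 N and takes 1.5 N more per mm. The wedge meets both plates with its tip some 21 to 42 mm below gap_mouth, depending on the gap, then opens 1 mm per 7 mm of depth. The drag is 4 to 5 N as the plate starts to move, about 7 N at 1.5 mm.
- ball_bearing: Steel ball bearing lying flat, 47 mm across, 14 mm tall; bystander; origin under its middle.
- bolt: Steel hexagon bolt standing on its head, 27 mm wide, 52 mm tall; bystander; origin under its middle.
- tape_roll: Black roll of tape lying flat, 66 mm across, 19 mm tall; bystander; origin under its middle.
- oil_bottle: Small oil bottle with a spout, 46 mm across, 131 mm tall, at the back; bystander; origin under its middle.
- grease_tin: Round grey tin, 66 mm across, 52 mm tall, at the back; bystander; origin under its middle.
Things that resemble listed ones, but are neither listed nor needed, are in the scene too. Of the things that look like the gauge, the larger one is meant.

How it is judged:
By the outcome, as a careful person would: the job done as asked, in the order asked, and still so for the second after the job is handed in, while the arm keeps its last pose, push and grip.
It also fails if it takes over 61 s, if anything falls off the work surface, if the arm or the gripper's body presses on something with over 40 N, if the wrist force passes 120 N, or if a joint passes its speed limit or range.

## Working session

There is one attempt and no reset: what is moved stays moved. The work goes in short steps, Python scripts to look and compute and a shell command to move; the robot and the scene stay as the last step left them, time stands still between calls to the robot, and variables do not carry over. Pictures are saved under pics/ and viewed, about 8 in all and at most 12, crops included, and the job is handed in when it is done.

```bash
mkdir -p pics; ls; python3 - <<'E'
from rig import *
import cv2,numpy as np
s=sense();print({k:np.round(v,3).tolist() for k,v in s.items()})
for n in("scene","top"):
    c=capture(n);cv2.imwrite(f"pics/{n}0.png",c["pixels"]);print(n,c["fx"],c["fy"],c["cx"],c["cy"],np.array(c["origin"]).round(4).tolist(),np.array(c["orientation"]).round(4).tolist())
E
```

```text
pics
{'t': 0.0, 'joints': [1.139, 0.616, -0.013, 1.425, 0.008, 1.103, -0.04], 'qvel': [0.0, 0.001, 0.002, -0.001, 0.001, -0.001, 0.002], 'joint_efforts': [-0.0, -46.922, 0.259, -17.104, 0.01, 0.01, -0.0], 'position': [0.256, -0.597, 0.23], 'tool_rot': [-2.622, 1.729, 0.003], 'force': [0.161, -0.036, -0.486], 'ft_torque': [0.018, -0.051, -0.03], 'opening': 1.003}
scene 460.416952221247 460.416952221247 316.5240279363386 196.71442075676012 [-0.0316, -0.4927, 0.4489] [-1.8465, 0.8404, -0.5872]
top 482.7723533737549 482.7723533737549 322.66576148482403 195.4676582697698 [0.5001, 0.0045, 1.0333] [-2.1889, 2.149, -0.0818]
```

View pics/scene0.png

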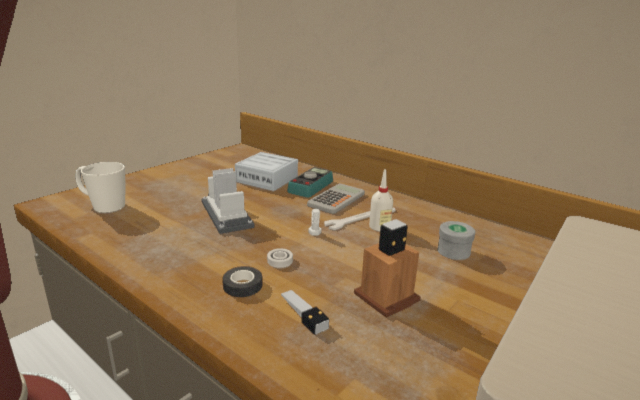

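View pics/top0.png

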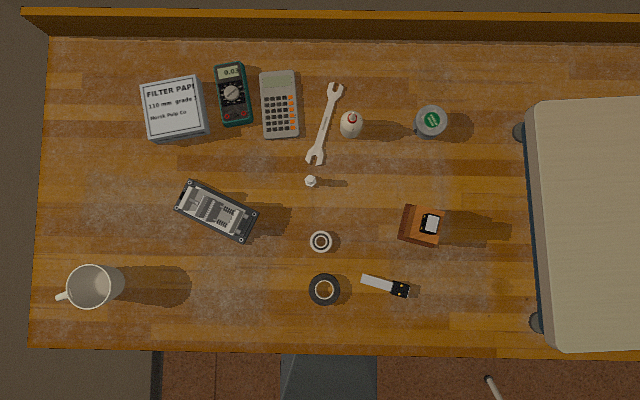

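The gauge could be the handle standing in the stand (top 430,224; scene 393,237) or the flat, smaller one (top 387,287; scene 305,312). The stand one fits the description. I'll check it in a close crop.

```bash
cat > h.py <<'E'
import numpy as np,cv2
from scipy.spatial.transform import Rotation as R
def ray(c,u,v,z):
    "pixel -> world point at height z"
    d=R.from_rotvec(c["orientation"]).as_matrix()@np.array([(u-c["cx"])/c["fx"],(v-c["cy"])/c["fy"],1])
    o=np.array(c["origin"]);return o+d*(z-o[2])/d[2]
def wristcam(s,c):
    "add world pose to wrist capture"
    T=np.eye(4);T[:3,:3]=R.from_rotvec(s["tool_rot"]).as_matrix();T[:3,3]=s["position"]
    W=T@np.array(c["hand_eye"]);c["origin"]=W[:3,3];c["orientation"]=R.from_matrix(W[:3,:3]).as_rotvec();return c
def proj(c,p):
    q=R.from_rotvec(c["orientation"]).as_matrix().T@(np.array(p)-c["origin"])
    return np.array([c["cx"]+c["fx"]*q[0]/q[2],c["cy"]+c["fy"]*q[1]/q[2]])
E
python3 - <<'E'
from rig import *
from h import *
t=capture("top")
for n,u,v,z in[("handle",430,224,.134),("flat",387,287,.02),("guide",215,212,.0),("plates",215,210,.1),("tape",324,290,.02),("whitebox corner",525,100,.15),("bb",321,241,.01),("bolt",311,181,.05),("bottle",351,120,.13)]:
    print(n,ray(t,u,v,z).round(3))
a=cv2.resize(t["pixels"][190:310,350:470],(400,400),interpolation=cv2.INTER_CUBIC)
b=cv2.resize(t["pixels"][160:260,165:265],(400,400),interpolation=cv2.INTER_CUBIC)
cv2.imwrite("pics/crop1.png",np.hstack([a,b]))
E
```

```text
handle [ 0.531 -0.182  0.134]
flat [ 0.403 -0.117  0.02 ]
guide [0.553 0.25  0.   ]
plates [0.552 0.227 0.1  ]
tape [0.394 0.013 0.02 ]
whitebox corner [ 0.764 -0.355  0.15 ]
bb [0.495 0.021 0.01 ]
bolt [0.617 0.044 0.05 ]
bottle [ 0.726 -0.033  0.13 ]
```

View pics/crop1.png

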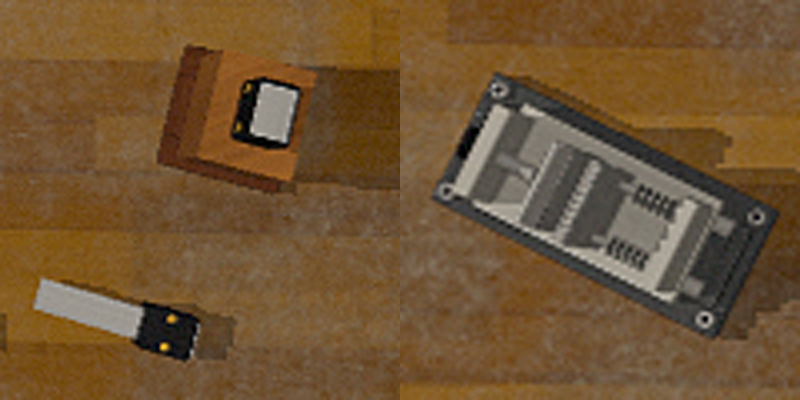

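The stand's gauge is the larger one: handle at crop (270,112), with x axis about -12°. The smaller gauge lies flat. The guide's springs are on its lower-right side, so guide y points up-left and its x axis is about -25°. I'll raise the tool first and work out the yaw.

```bash
python3 -m inch '[[[1,0,0,0.7,0,0,0],[1,0,0,0.7,0,0,0],[1,0,0,0.7,0,0,0],[1,0.2,0.5,0,0,0,0],[1,0.4,0.7,0,0,0,0]]]'; python3 -m inch '[[[1,0.5,0.8,0,0,0,0],[1,0.5,0.8,0,0,0,0],[1,0.5,0.8,0,0,0,0],[1,0.5,0.8,0,0,0,0],[1,0.5,0.8,0,0,0,0]]]'; python3 - <<'E'
from rig import *
from h import *
s=sense();m=R.from_rotvec(s["tool_rot"]).as_matrix();print(s["position"],m.round(3),np.degrees(np.arctan2(m[1,0],m[0,0])))
t=capture("top")
a=lambda p,z:ray(t,*p,z)
# stand top-left edge / guide base edge from crop1
f=lambda x,y:(350+x*.3,190+y*.3); g=lambda x,y:(165+(x-400)*.25,160+y*.25)
p,q=a(f(185,45),.006),a(f(160,165),.006);print("stand x yaw",np.degrees(np.arctan2(*(p-q)[[1,0]])))
p,q=a(f(160,165),.006),a(f(293,193),.006);print("stand y yaw",np.degrees(np.arctan2(*(p-q)[[1,0]])))
c=[a(g(*k),.01) for k in((495,73),(778,212),(717,338),(432,200))]
print("guide",np.mean(c,0),[np.linalg.norm(c[i]-c[i-1]) for i in range(4)],[np.degrees(np.arctan2(*(c[i]-c[j])[[1,0]])) for i,j in((0,1),(3,2),(0,3),(1,2))])
E
```

```text
t: 0.65
position: [0.2797, -0.5382, 0.334]
tool_rot: [-2.612, 1.744, 0.017]
force: [0.4, -0.3, -0.5]
opening: 1.001
t: 1.15
position: [0.4051, -0.3321, 0.3335]
tool_rot: [2.605, -1.754, -0.018]
force: [0.9, -0.5, 0.0]
opening: 1.001
[ 0.40510659 -0.33208104  0.33353222] [[ 0.376 -0.927 -0.01 ]
 [-0.927 -0.376  0.006]
 [-0.009  0.007 -1.   ]] -67.91307476571664
stand x yaw -11.469313800721016
stand y yaw 79.18973782174535
guide [0.55377209 0.24548192 0.01      ] [np.float64(0.07524947842147538), np.float64(0.17002544787615406), np.float64(0.07368590293765266), np.float64(0.16981340375337747)] [np.float64(65.04821606434982), np.float64(65.5748037854689), np.float64(-24.080090553110868), np.float64(-24.2320644129014)]
```

```bash
python3 -m inch '[[[1,0.5,0.6,0,0,0,-1],[1,0.5,0.6,0,0,0,-1],[1,0.5,0.6,0,0,0,-1],[1,0.5,0.6,0,0,0,-1],[1,0.4,0.5,0,0,0,-1]]]'; python3 -m inch '[[[1,0,0,-0.3,0,0,-1],[1,0,0,-0.3,0,0,-0.6],[1,0,0,-0.2,0,0,0],[1,0,0,0,0,0,0],[1,0,0,0,0,0,0]]]'; python3 - <<'E'
from rig import *
from h import *
s=sense();m=R.from_rotvec(s["tool_rot"]).as_matrix();print(s["position"],m[:,2].round(4),np.degrees(np.arctan2(m[1,0],m[0,0])),s["joints"])
c=wristcam(s,capture("wrist"));im=c["pixels"];cv2.imwrite("pics/w1.png",im)
print(c["origin"],proj(c,[.531,-.182,.134]))
E
```

```text
t: 1.7
position: [0.5304, -0.1755, 0.3329]
tool_rot: [-2.153, 2.276, 0.019]
force: [-0.2, -0.7, -0.5]
opening: 1.001
t: 2.2
position: [0.5337, -0.1682, 0.2903]
tool_rot: [-1.998, 2.409, 0.023]
force: [0.4, -0.7, 0.3]
opening: 1.001
[ 0.53370164 -0.16820204  0.29034586] [-4.000e-04  1.890e-02 -9.998e-01] -100.66349982533511 [ 0.29303823  0.42259605 -0.02552052  1.59587007 -0.00840767  1.12866951
 -1.4835221 ]
[ 0.61791887 -0.18632792  0.43349211] [330.14433195 182.35905629]
```

View pics/w1.png

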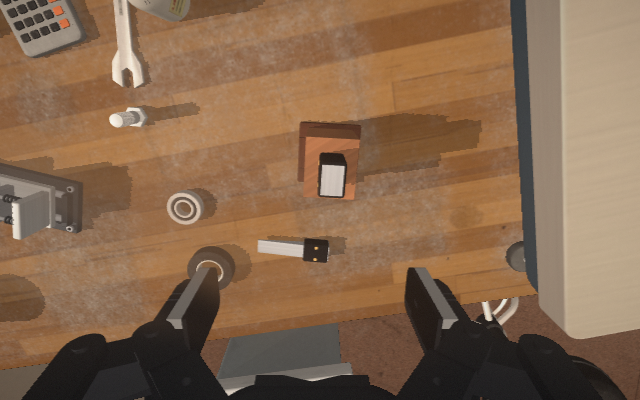

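The wrist view shows the handle's light top at about (332,180), centred between the fingers, with the flat small gauge at (295,248). I'll measure the top face exactly.

```bash
python3 - <<'E'
from rig import *
from h import *
s=sense();c=wristcam(s,capture("wrist"));im=c["pixels"];print(c["fx"],c["cx"],c["cy"])
def quad(cam,thr,box,z):
    x0,y0,x1,y1=box;g=cam["pixels"][y0:y1,x0:x1].astype(int)
    m=((g.min(2)>thr)&(g.max(2)-g.min(2)<40)).astype(np.uint8)
    n,l,st,ce=cv2.connectedComponentsWithStats(m);k=1+st[1:,4].argmax()
    r=cv2.minAreaRect(np.argwhere(l==k)[:,::-1].astype(np.float32));b=cv2.boxPoints(r)+[x0,y0]
    w=np.array([ray(cam,u,v,z) for u,v in b]);e=[w[1]-w[0],w[2]-w[1]]
    print(st[k],b.mean(0),"world",w.mean(0).round(4),[(round(np.linalg.norm(q),4),round(np.degrees(np.arctan2(q[1],q[0])),1)) for q in e])
quad(c,110,(305,140,360,215),.134)
quad(c,110,(305,140,360,215),.1)
quad(capture("top"),110,(405,200,455,245),.134)
cv2.imwrite("pics/w2.png",cv2.resize(im[110:230,280:400],(720,720),interpolation=cv2.INTER_CUBIC)[:590])
E
```

```text
329.00538291514243 311.75440177118423 201.48887095920472
[ 15  25  25  31 686] [331.73230362 180.01548719] world [ 0.5326 -0.184   0.134 ] [(np.float64(0.0299), np.float64(-13.9)), (np.float64(0.0211), np.float64(-104.3))]
[ 15  25  25  31 686] [331.73230362 180.01548719] world [ 0.523  -0.1837  0.1   ] [(np.float64(0.0333), np.float64(-13.9)), (np.float64(0.0235), np.float64(-104.3))]
[20 23 12 10 80] [430.6294136  227.41764832] world [ 0.5247 -0.1835  0.134 ] [(np.float64(0.0131), np.float64(-12.5)), (np.float64(0.0206), np.float64(-101.5))]
```

View pics/w2.png

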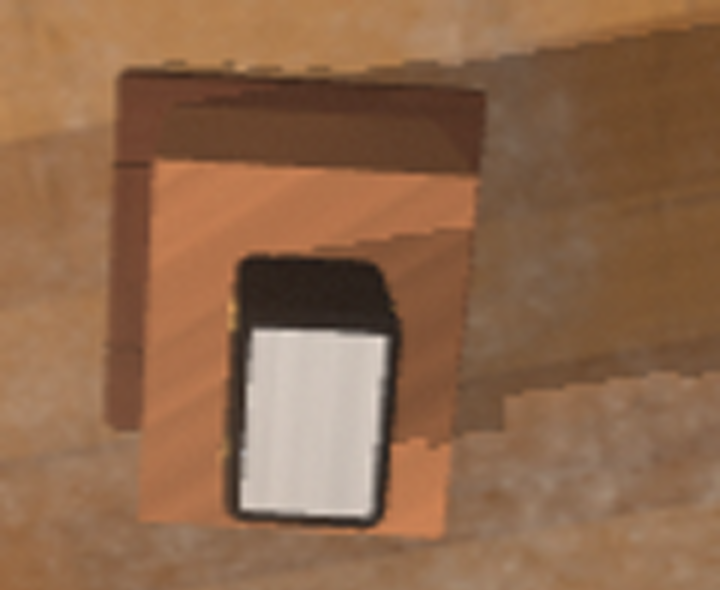

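```bash
python3 -m inch '[[[1,0,-0.16,-0.5,-0.22,0,-0.46],[1,0,-0.16,-0.5,0,0,0],[1,0,0,-0.5,0,0,0],[1,0,0,-0.3,0,0,0],[1,0,0,0,0,0,0]]]'; python3 - <<'E'
from rig import *
from h import *
s=sense();m=R.from_rotvec(s["tool_rot"]).as_matrix();print(s["position"],m[:,2].round(4),np.degrees(np.arctan2(m[1,0],m[0,0])))
c=wristcam(s,capture("wrist"));im=c["pixels"];m=((im.min(2)>110)&(np.ptp(im.astype(int),2)<40)).astype(np.uint8)
p=proj(c,[.5326,-.184,.134]);x,y=p.astype(int)
n,l,st,ce=cv2.connectedComponentsWithStats(m);i=[k for k in range(1,n) if st[k,4]>200 and np.linalg.norm(ce[k]-p)<60]
print(p)
for k in i:
    b=cv2.boxPoints(cv2.minAreaRect(np.argwhere(l==k)[:,::-1].astype(np.float32)));w=np.array([ray(c,*q,.134) for q in b]);e=[w[1]-w[0],w[2]-w[1]]
    print(st[k],w.mean(0),[(round(np.linalg.norm(q),4),round(np.degrees(np.arctan2(q[1],q[0])),1)) for q in e])
E
```

```text
t: 2.85
position: [0.5362, -0.1878, 0.203]
tool_rot: [-1.947, 2.457, -0.019]
force: [0.1, -0.5, 0.1]
opening: 1.0
[ 0.53622484 -0.18780346  0.20304652] [ 0.0127 -0.0052 -0.9999] -103.19707293719348
[308.05991398 224.37576172]
[ 293  205   31   40 1209] [ 0.5322282 -0.1838694  0.134    ] [(np.float64(0.0206), np.float64(-103.2)), (np.float64(0.0295), np.float64(167.4))]
```

```bash
python3 -m inch '[[[1,-0.08,0.08,-0.4,0.06,0.15,0],[1,0,0,-0.4,0,0,0],[1,0,0,-0.4,0,0,0],[1,0,0,-0.4,0,0,0],[1,0,0,0,0,0,0]]]'; cat > st.py <<'E'
from rig import *
from h import *
s=sense();m=R.from_rotvec(s["tool_rot"]).as_matrix();print("pos",s["position"].round(4) if hasattr(s["position"],"round") else s["position"],"tilt",m[:,2].round(4),"yaw",round(np.degrees(np.arctan2(m[1,0],m[0,0])),2),"F",np.round(s["force"],1),"op",s["opening"])
E
python3 st.py
```

```text
t: 3.4
position: [0.5394, -0.1864, 0.1309]
tool_rot: [-1.943, 2.453, -0.026]
force: [-0.6, 0.2, 0.1]
opening: 1.003
pos [ 0.5394 -0.1864  0.1309] tilt [ 0.0198 -0.0057 -0.9998] yaw -103.22 F [-0.6  0.2  0.1] op 1.002970244387764
```

```bash
python3 -m inch '[[[1,-0.1,0.05,0,0.07,0.25,0],[1,0,0,0,0,0,0],[1,-0.05,0,-0.2,0,0.1,0],[1,-0.05,0,-0.2,0,0.1,0],[1,0,0,0,0,0,0]]]'; python3 st.py
```

```text
t: 3.9
position: [0.5326, -0.185, 0.1155]
tool_rot: [1.944, -2.454, -0.009]
force: [-0.9, -0.2, -0.5]
opening: 1.002
pos [ 0.5326 -0.185   0.1155] tilt [-0.0119 -0.0024 -0.9999] yaw -103.22 F [-0.9 -0.2 -0.5] op 1.0022087891317715
```

```bash
python3 -m inch '[[[1,-0.01,0.02,-0.22,0.03,-0.06,0],[1,-0.01,0,-0.25,0,0,0],[1,0,0,0,0,-0.03,0],[1,0,0,0,0,0,0],[1,0,0,0,0,0,0]]]'; python3 st.py
```

```text
t: 4.4
position: [0.5317, -0.1841, 0.0906]
tool_rot: [1.949, -2.46, -0.004]
force: [-0.4, 0.3, -0.6]
opening: 1.002
pos [ 0.5317 -0.1841  0.0906] tilt [-4.2e-03  1.0e-04 -1.0e+00] yaw -103.22 F [-0.4  0.3 -0.6] op 1.0018398746234376
```

```bash
python3 -m inch '[[[0.6,0.01,0,0.06,0,-0.04,0],[0.3,0,0,0,0,0,0],[0,0,0,0,0,0,0],[0,0,0,0,0,0,0],[0,0,0,0,0,0,0]]]' 60;python3 -m inch '[[[0,0,0,0,0,0,0],[0,0,0,0,0,0,0],[0,0,0,0,0,0,0],[0,0,0,0,0,0,0],[0,0,0,0,0,0,0]]]' 60; python3 st.py
```

```text
t: 4.9
position: [0.5335, -0.1845, 0.0955]
tool_rot: [-1.95, 2.461, -0.004]
force: [0.1, -0.1, -0.7]
opening: 0.296
t: 5.4
position: [0.5335, -0.1845, 0.0955]
tool_rot: [-1.95, 2.461, -0.004]
force: [-0.9, 0.1, 0.8]
opening: 0.298
pos [ 0.5335 -0.1845  0.0955] tilt [ 0.0028 -0.001  -1.    ] yaw -103.22 F [-0.9  0.1  0.8] op 0.29763466528969157
```

```bash
python3 -m inch '[[[0,0,0,0.2,0,0,0],[0,0,0,0.2,0,0,0],[0,0,0,0.2,0,0,0],[0,0,0,0.2,0,0,0],[0,0,0,0,0,0,0]]]' 60; python3 st.py
```

```text
t: 5.9
position: [0.5333, -0.1844, 0.139]
tool_rot: [-1.95, 2.461, -0.004]
force: [1.5, -0.3, -2.2]
opening: 0.295
pos [ 0.5333 -0.1844  0.139 ] tilt [ 3.e-03 -9.e-04 -1.e+00] yaw -103.22 F [ 1.5 -0.3 -2.2] op 0.2953460365751155
```

```bash
python3 -m inch '[[[0,0,0,0.3,0,0,0],[0,0,0,0.4,0,0,0],[0,0,0,0.5,0,0,0],[0,0,0,0.5,0,0,0],[0,0,0,0.5,0,0,0]]]' 60; python3 -m inch '[[[0,0,0.4,0.2,0,0,0],[0,0,0.6,0.2,0,0,-0.3],[0,0,0.7,0,0,0,-0.5],[0,0,0.8,0,0,0,-0.5],[0,0,0.8,0,0,0,-0.5]]]' 60; python3 -m inch '[[[0,0.1,0.8,0,0,0,-0.3],[0,0.1,0.8,0,0,0,-0.1],[0,0.1,0.7,0,0,0,0],[0,0,0.5,0,0,0,0],[0,0,0,0,0,0,0]]]' 60; python3 st.py
```

```text
t: 6.4
position: [0.5301, -0.1832, 0.2493]
tool_rot: [1.949, -2.46, -0.008]
force: [0.5, 0.5, -1.3]
opening: 0.295
t: 6.9
position: [0.5294, -0.0237, 0.2751]
tool_rot: [1.719, -2.627, 0.01]
force: [-0.0, 0.5, -0.6]
opening: 0.296
t: 7.4
position: [0.5405, 0.1305, 0.2749]
tool_rot: [1.685, -2.648, 0.0]
force: [-0.0, -0.2, -1.6]
opening: 0.296
pos [0.5405 0.1305 0.2749] tilt [-0.0022 -0.0014 -1.    ] yaw -115.05 F [-0.  -0.2 -1.6] op 0.2957364653782375
```

```bash
python3 - <<'E'
from rig import *
from h import *
import pickle
s=sense();c=wristcam(s,capture("wrist"));pickle.dump(c,open("c3.pkl","wb"));cv2.imwrite("pics/w3.png",c["pixels"])
print(c["origin"],proj(c,[.552,.236,.104]),proj(c,[.554,.2455,0]))
E
```

```text
[0.61849549 0.0950217  0.41829715] [213.62220759 210.85082618] [228.62123237 184.34948684]
```

View pics/w3.png

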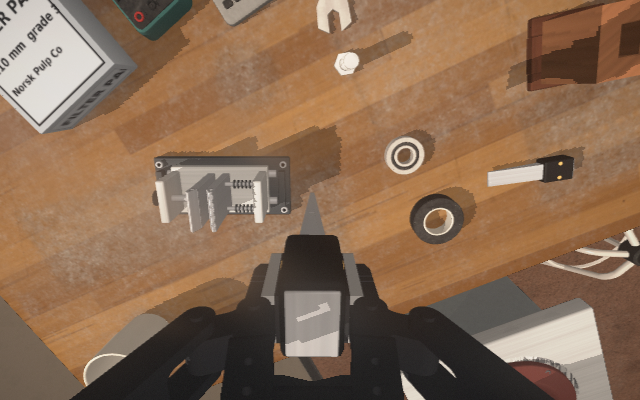

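The gauge is gripped straight with its blade tip at (312,192). The guide's plates are near (190-230,175-230), its springs on the image's right (-y), and its base edge is level with the image. Moving above it.

```bash
python3 -m inch '[[[0,0.1,0.5,0,0,0,0],[0,0.1,0.6,0,0,0,0],[0,0.05,0.6,-0.2,0,0,0],[0,0,0.3,-0.3,0,0,0],[0,0,0,0,0,0,0]]]' 60; python3 st.py;python3 - <<'E'
from rig import *
from h import *
import pickle
s=sense();c=wristcam(s,capture("wrist"));pickle.dump(c,open("c4.pkl","wb"))
print(proj(c,[.553,.24,.104]),"tip",proj(c,np.array(s["position"])-[0,0,.0905]))
cv2.imwrite("pics/w4.png",cv2.resize(c["pixels"][120:270,230:430],(800,600),interpolation=cv2.INTER_CUBIC))
E
```

```text
t: 7.95
position: [0.5543, 0.2188, 0.2484]
tool_rot: [1.657, -2.657, 0.015]
force: [0.1, -0.8, -1.1]
opening: 0.292
pos [0.5543 0.2188 0.2484] tilt [-0.0036 -0.0135 -0.9999] yaw -116.08 F [ 0.1 -0.8 -1.1] op 0.29186776875888326
[290.21003491 197.60838382] tip [310.87669785 206.82528261]
```

View pics/w4.png

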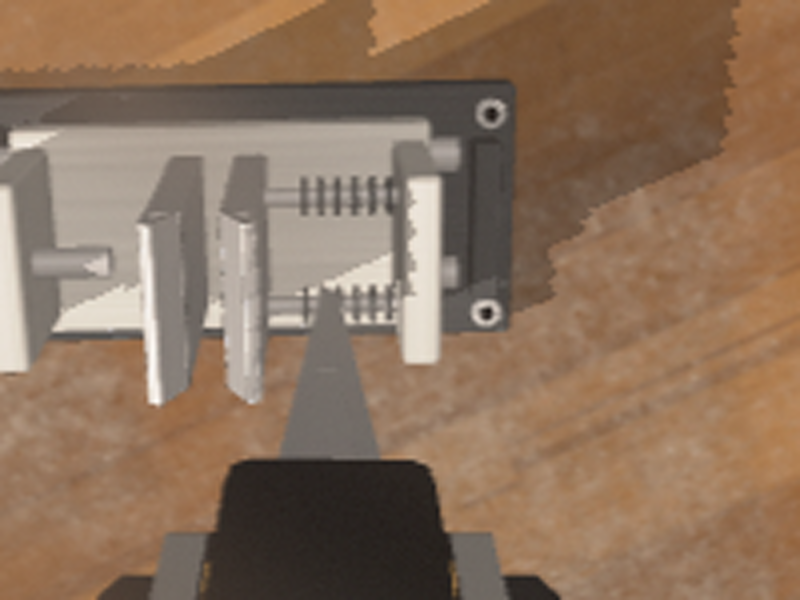

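The slot's top lies at about crop (199,305), i.e. full (280,196), with the flare of the right plate lit. The blade tip is at crop (330,290), still on the spring side. Computing the offset.

```bash
python3 - <<'E'
from h import *
import pickle
c=pickle.load(open("c4.pkl","rb"))
f=lambda x,y:(230+x/4,120+y/4)
P=lambda x,y,z:ray(c,*f(x,y),z)
print("gap mid",P(199,308,.104)); a,b=P(137,222,.104),P(152,405,.104);print("left plate outer line len/yaw",np.linalg.norm(a-b),np.degrees(np.arctan2(*(a-b)[[1,0]])))
a,b=P(250,215,.104),P(262,402,.104);print("right",np.linalg.norm(a-b),np.degrees(np.arctan2(*(a-b)[[1,0]])), (P(137,222,.104)+P(262,402,.104)+P(152,405,.104)+P(250,215,.104))/4)
a,b=P(515,82,.01),P(510,330,.01);print("base edge",np.linalg.norm(a-b),np.degrees(np.arctan2(*(a-b)[[1,0]])),(a+b)/2, (a+b)/2+.085*np.array([np.cos(np.radians(65.4)),np.sin(np.radians(65.4)),0]))
print("tip pix", f(330,290),"pred at",proj(c,np.array([.5543,.2188,.2484])+.0905*np.array([-.0036,-.0135,-.9999])))
E
```

```text
gap mid [0.55779211 0.24835412 0.104     ]
left plate outer line len/yaw 0.04450529123502793 -24.2116831960232
right 0.045435891840802524 -23.590987271801737 [0.5565243  0.24865767 0.104     ]
base edge 0.0759934522806333 -24.56236387381662 [0.51947841 0.17123344 0.01      ] [0.55486228 0.24851851 0.01      ]
tip pix (312.5, 192.5) pred at [312.51724471 206.46454336]
```

```bash
python3 -m inch '[[[0,0.04,0.3,0,0.1,0,0.2],[0,0.02,0.3,0,0.06,-0.04,0.18],[0,0,0,-0.3,0,0,0],[0,0,0,-0.3,0,0,0],[0,0,0,0,0,0,0]]]' 60; python3 st.py
```

```text
t: 8.5
position: [0.5614, 0.245, 0.2218]
tool_rot: [-1.694, 2.636, -0.007]
force: [-0.0, -0.4, -1.6]
opening: 0.296
pos [0.5614 0.245  0.2218] tilt [ 8.7e-03  7.0e-04 -1.0e+00] yaw -114.54 F [-0.  -0.4 -1.6] op 0.2957495687883371
```

```bash
python3 -m inch '[[[0,-0.08,0.07,0,0,0.1,0.06],[0,0,0,-0.1,0,0,0],[0,0,0,-0.1,0,0,0],[0,0,0,0,0,0,0],[0,0,0,0,0,0,0]]]' 60; python3 st.py;python3 - <<'E'
from rig import *
from h import *
import pickle
s=sense();c=wristcam(s,capture("wrist"));pickle.dump(c,open("c5.pkl","wb"))
im=c["pixels"].copy()
big=cv2.resize(im[130:280,220:420],(800,600),interpolation=cv2.INTER_CUBIC)
cv2.imwrite("pics/w5.png",big)
E
```

```text
t: 9.0
position: [0.5589, 0.2494, 0.2143]
tool_rot: [-1.703, 2.634, 0.0]
force: [0.2, 0.1, -1.5]
opening: 0.301
pos [0.5589 0.2494 0.2143] tilt [ 0.0043  0.003  -1.    ] yaw -114.22 F [ 0.2  0.1 -1.5] op 0.3014810133693239
```

View pics/w5.png

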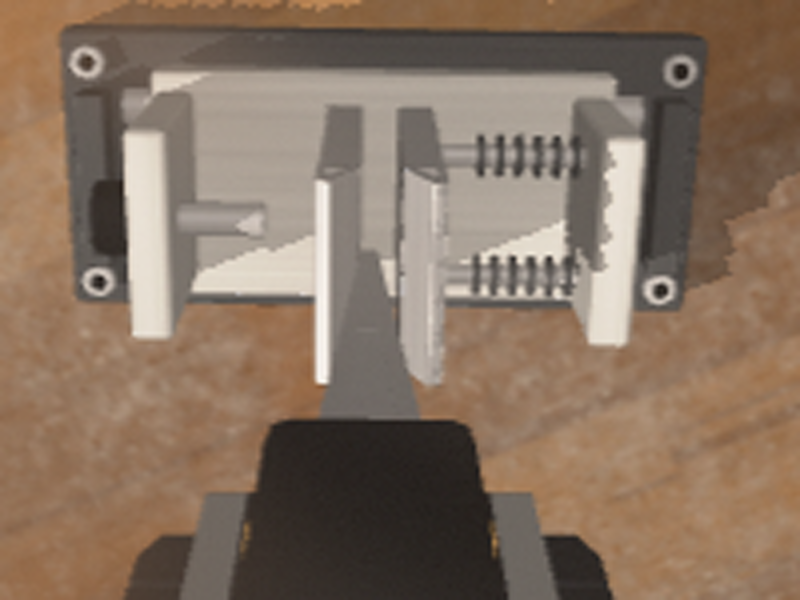

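The view is clear. The blade tip centre is at crop x≈370 and the slot centre at ≈380 (mouth 360–400), so the gauge should shift about 2 mm toward the spring side (image right). The blade is parallel to the plates.

```bash
python3 -m inch '[[[0,-0.03,-0.04,0,-0.03,0.05,0],[0,0,0,-0.15,0,0,0],[0,0,0,-0.15,0,0,0],[0,0,0,-0.15,0,0,0],[0,0,0,0,0,0,0]]]' 60; python3 st.py
```

```text
t: 9.55
position: [0.5571, 0.2468, 0.1898]
tool_rot: [1.705, -2.638, -0.0]
force: [0.3, -0.1, -1.7]
opening: 0.301
pos [0.5571 0.2468 0.1898] tilt [-6.e-04 -1.e-04 -1.e+00] yaw -114.25 F [ 0.3 -0.1 -1.7] op 0.3007549672641994
```

```bash
python3 -m inch '[[[0,0,0,-0.1,0,0,0],[0,0,0,-0.1,0,0,0],[0,0,0,-0.1,0,0,0],[0,0,0,-0.1,0,0,0],[0,0,0,0,0,0,0]]]' 60; python3 st.py; python3 -m inch '[[[0,0,0,-0.06,0,0,0],[0,0,0,0,0,0,0],[0,0,0,-0.06,0,0,0],[0,0,0,0,0,0,0],[0,0,0,0,0,0,0]]]' 60; python3 st.py;python3 - <<'E'
from rig import *
from h import *
import pickle
s=sense();c=wristcam(s,capture("wrist"));pickle.dump(c,open("c6.pkl","wb"))
cv2.imwrite("pics/w6.png",cv2.resize(c["pixels"][150:300,220:420],(800,600),interpolation=cv2.INTER_CUBIC))
E
```

```text
t: 10.05
position: [0.557, 0.2468, 0.1675]
tool_rot: [1.705, -2.637, -0.001]
force: [-0.1, -0.0, -1.3]
opening: 0.297
pos [0.557  0.2468 0.1675] tilt [-1.3e-03 -4.0e-04 -1.0e+00] yaw -114.24 F [-0.1 -0.  -1.3] op 0.2967439928554368
t: 10.55
position: [0.5575, 0.2471, 0.1615]
tool_rot: [-1.705, 2.638, 0.0]
force: [0.4, -0.4, -1.6]
opening: 0.297
pos [0.5575 0.2471 0.1615] tilt [-0.e+00  2.e-04 -1.e+00] yaw -114.24 F [ 0.4 -0.4 -1.6] op 0.2969302837411363
```

View pics/w6.png

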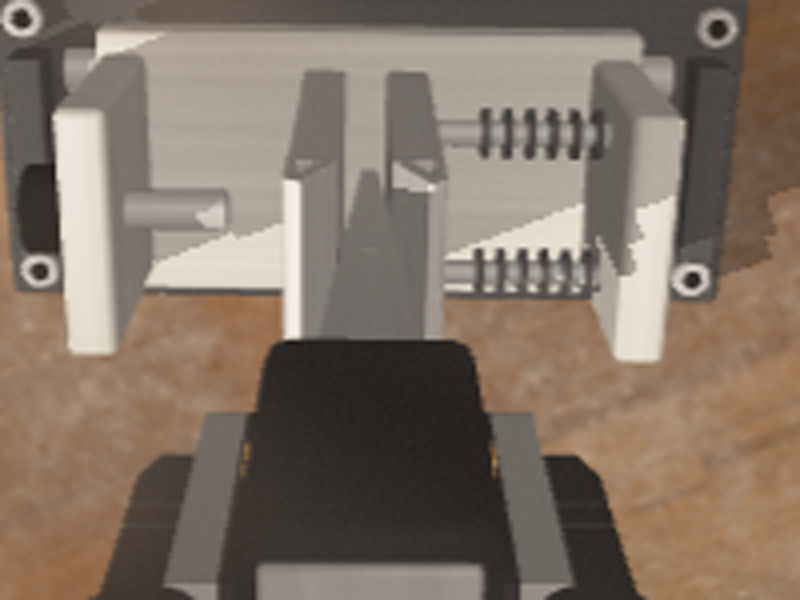

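The blade is in the slot and centred between the plates (345–390), with no force yet. I'll creep down watching the force.

```bash
for i in 1; do python3 -m inch '[[[0,0,0,-0.04,0,0,0],[0,0,0,0,0,0,0],[0,0,0,-0.04,0,0,0],[0,0,0,0,0,0,0],[0,0,0,0,0,0,0]]]' 60; python3 st.py;python3 -m inch '[[[0,0,0,-0.04,0,0,0],[0,0,0,0,0,0,0],[0,0,0,-0.04,0,0,0],[0,0,0,0,0,0,0],[0,0,0,0,0,0,0]]]' 60; python3 st.py; done
```

```text
t: 11.1
position: [0.5575, 0.2471, 0.1574]
tool_rot: [-1.705, 2.638, 0.0]
force: [-0.3, -0.3, -1.4]
opening: 0.295
pos [0.5575 0.2471 0.1574] tilt [ 3.e-04  4.e-04 -1.e+00] yaw -114.25 F [-0.3 -0.3 -1.4] op 0.2948801306009865
t: 11.6
position: [0.5576, 0.2471, 0.153]
tool_rot: [-1.705, 2.638, 0.0]
force: [-0.2, 0.1, -1.1]
opening: 0.297
pos [0.5576 0.2471 0.153 ] tilt [ 3.e-04  4.e-04 -1.e+00] yaw -114.25 F [-0.2  0.1 -1.1] op 0.29679515789474276
```

```bash
python3 -m inch '[[[0,0,0,-0.04,0,0,0],[0,0,0,0,0,0,0],[0,0,0,-0.04,0,0,0],[0,0,0,0,0,0,0],[0,0,0,0,0,0,0]]]' 60; python3 st.py;python3 -m inch '[[[0,0,0,-0.04,0,0,0],[0,0,0,0,0,0,0],[0,0,0,0,0,0,0],[0,0,0,0,0,0,0],[0,0,0,0,0,0,0]]]' 60; python3 st.py
```

```text
t: 12.1
position: [0.5576, 0.2472, 0.1487]
tool_rot: [-1.705, 2.638, 0.0]
force: [-0.3, -0.7, -1.1]
opening: 0.299
pos [0.5576 0.2472 0.1487] tilt [ 5.e-04  6.e-04 -1.e+00] yaw -114.24 F [-0.3 -0.7 -1.1] op 0.29912023486929934
t: 12.6
position: [0.5576, 0.2472, 0.1465]
tool_rot: [-1.705, 2.638, 0.0]
force: [-0.1, 0.2, -1.5]
opening: 0.297
pos [0.5576 0.2472 0.1465] tilt [ 5.e-04  6.e-04 -1.e+00] yaw -114.24 F [-0.1  0.2 -1.5] op 0.29664567450980434
```

```bash
python3 -m inch '[[[0,0,0,-0.04,0,0,0],[0,0,0,0,0,0,0],[0,0,0,0,0,0,0],[0,0,0,0,0,0,0],[0,0,0,0,0,0,0]]]' 60; python3 st.py;python3 -m inch '[[[0,0,0,-0.04,0,0,0],[0,0,0,0,0,0,0],[0,0,0,0,0,0,0],[0,0,0,0,0,0,0],[0,0,0,0,0,0,0]]]' 60; python3 st.py
```

```text
t: 13.1
position: [0.5577, 0.2473, 0.1444]
tool_rot: [-1.705, 2.638, 0.0]
force: [0.2, 0.0, -1.2]
opening: 0.294
pos [0.5577 0.2473 0.1444] tilt [ 6.e-04  7.e-04 -1.e+00] yaw -114.24 F [ 0.2  0.  -1.2] op 0.2936891947479913
t: 13.6
position: [0.5578, 0.2473, 0.1423]
tool_rot: [-1.705, 2.638, 0.0]
force: [0.8, 0.3, -1.4]
opening: 0.3
pos [0.5578 0.2473 0.1423] tilt [ 8.e-04  7.e-04 -1.e+00] yaw -114.24 F [ 0.8  0.3 -1.4] op 0.300373171022771
```

```bash
python3 -m inch '[[[0,0,0,-0.04,0,0,0],[0,0,0,0,0,0,0],[0,0,0,0,0,0,0],[0,0,0,0,0,0,0],[0,0,0,0,0,0,0]]]' 60; python3 st.py;python3 -m inch '[[[0,0,0,-0.04,0,0,0],[0,0,0,0,0,0,0],[0,0,0,0,0,0,0],[0,0,0,0,0,0,0],[0,0,0,0,0,0,0]]]' 60; python3 st.py
```

```text
t: 14.1
position: [0.558, 0.2473, 0.1404]
tool_rot: [-1.704, 2.637, 0.0]
force: [-0.2, -1.0, -1.7]
opening: 0.303
pos [0.558  0.2473 0.1404] tilt [ 0.0012  0.0011 -1.    ] yaw -114.28 F [-0.2 -1.  -1.7] op 0.30253606274993317
t: 14.6
position: [0.5583, 0.2476, 0.139]
tool_rot: [-1.703, 2.637, 0.0]
force: [-0.9, 0.0, 0.0]
opening: 0.298
pos [0.5583 0.2476 0.139 ] tilt [ 0.0024  0.0018 -1.    ] yaw -114.29 F [-0.9  0.   0. ] op 0.2977314828471217
```

```bash
python3 -m inch '[[[0,-0.01,0,-0.03,-0.02,0.03,0],[0,0,0,-0.02,0,0,0],[0,0,0,0,0,0,0],[0,0,0,0,0,0,0],[0,0,0,0,0,0,0]]]' 60; python3 st.py;python3 -m inch '[[[0,-0.01,0,-0.03,-0.02,0.03,0],[0,0,0,-0.02,0,0,0],[0,0,0,0,0,0,0],[0,0,0,0,0,0,0],[0,0,0,0,0,0,0]]]' 60; python3 st.py
```

```text
t: 15.1
position: [0.5588, 0.2482, 0.1379]
tool_rot: [-1.703, 2.637, -0.0]
force: [1.3, 0.2, 2.2]
opening: 0.296
pos [0.5588 0.2482 0.1379] tilt [ 0.0023  0.0014 -1.    ] yaw -114.29 F [1.3 0.2 2.2] op 0.2961205866190306
t: 15.6
position: [0.559, 0.2485, 0.1362]
tool_rot: [-1.703, 2.638, -0.001]
force: [-0.3, 0.5, 3.9]
opening: 0.298
pos [0.559  0.2485 0.1362] tilt [ 1.5e-03  4.0e-04 -1.0e+00] yaw -114.3 F [-0.3  0.5  3.9] op 0.297820091323511
```

```bash
python3 -m inch '[[[0,-0.02,-0.02,-0.04,0,0.02,0],[0,0,0,-0.04,0,0,0],[0,0,0,-0.04,0,0,0],[0,0,0,0,0,0,0],[0,0,0,0,0,0,0]]]' 60; python3 st.py;python3 -m inch '[[[0,-0.01,-0.01,-0.04,0,0.02,0],[0,0,0,-0.02,0,0,0],[0,0,0,0,0,0,0],[0,0,0,0,0,0,0],[0,0,0,0,0,0,0]]]' 60; python3 st.py
```

```text
t: 16.1
position: [0.559, 0.2477, 0.131]
tool_rot: [-1.702, 2.637, 0.0]
force: [-0.4, -0.3, 5.4]
opening: 0.301
pos [0.559  0.2477 0.131 ] tilt [ 0.0025  0.0018 -1.    ] yaw -114.32 F [-0.4 -0.3  5.4] op 0.30073324477837443
t: 16.6
position: [0.5592, 0.2476, 0.1291]
tool_rot: [-1.701, 2.637, 0.002]
force: [-0.5, 0.7, 4.5]
opening: 0.298
pos [0.5592 0.2476 0.1291] tilt [ 0.0026  0.0031 -1.    ] yaw -114.34 F [-0.5  0.7  4.5] op 0.29756122402343177
```

```bash
python3 - <<'E'
from rig import *
from h import *
import pickle
s=sense();c=wristcam(s,capture("wrist"));pickle.dump(c,open("c7.pkl","wb"))
print(np.round(s["force"],1))
cv2.imwrite("pics/w7.png",cv2.resize(c["pixels"][170:270,220:420],(800,400),interpolation=cv2.INTER_CUBIC))
E
```

```text
[-0.5  0.7  4.5]
```

View pics/w7.png

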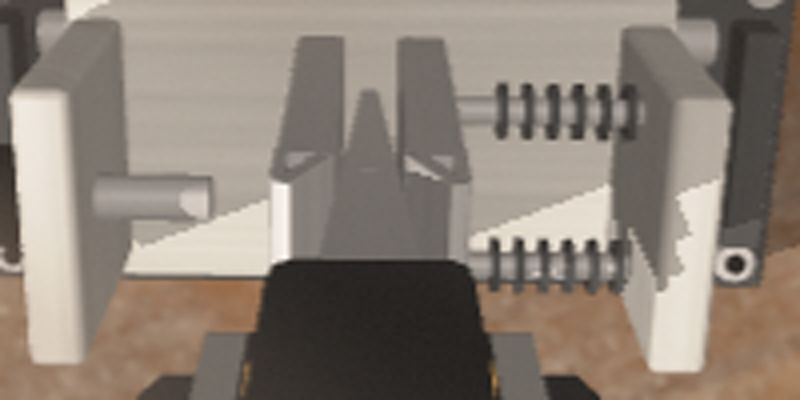

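The blade is well seated between both plates (bottom edges 343 and 399, tops 270 and 470), and the handle and fingers are clear of the guide. I'll compare plate spacing before and after.

```bash
python3 - <<'E'
from h import *
import pickle
A=pickle.load(open("c6.pkl","rb"));B=pickle.load(open("c7.pkl","rb"))
def d(c,o,p,q,z):
    f=lambda p:(220+p[0]/4,o+p[1]/4)
    return round(1e3*np.linalg.norm(ray(c,*f(p),z)-ray(c,*f(q),z)),2)
print("outer tops",d(A,150,(284,180),(444,183),.104),d(B,170,(270,178),(470,178),.104))
print("bottom inner",d(A,150,(344,72),(388,72),.026),d(B,170,(343,38),(399,38),.026))
print("brackets(ref)",d(A,150,(55,112),(684,120),.073),d(B,170,(12,95),(730,103),.073))
# row profiles for sub-pixel edges: bottom-of-plates row
for c,o,v,z in((A,150,85,.03),(B,170,55,.03)):
    r=int(o+v/4);print(r,c["pixels"][r-1:r+2,290:342].mean((0,2)).astype(int).tolist())
E
```

```text
outer tops 25.72 27.51
bottom inner 9.54 10.86
brackets(ref) 114.7 114.49
171 [158, 159, 158, 158, 158, 129, 113, 111, 111, 111, 110, 110, 110, 110, 110, 112, 138, 156, 159, 160, 160, 161, 160, 160, 159, 161, 132, 111, 107, 107, 106, 106, 107, 107, 107, 106, 106, 130, 155, 162, 162, 162, 161, 162, 163, 162, 162, 162, 162, 162, 162, 162]
183 [160, 160, 160, 142, 117, 111, 111, 110, 111, 110, 110, 111, 111, 110, 110, 111, 148, 158, 159, 159, 159, 159, 159, 159, 159, 160, 160, 159, 160, 123, 106, 107, 107, 107, 107, 107, 107, 107, 107, 107, 107, 125, 153, 162, 161, 161, 161, 161, 162, 162, 162, 163]
```

All the estimates agree: plate pushback is about 1.3–1.8 mm from spacing and about 1.5 mm from depth, and the drag is about 6–7 N. Handing in while still holding.

```bash
python3 st.py; python3 -c "
from rig import *
print(sign_off())"; python3 st.py
```

```text
pos [0.5592 0.2476 0.1291] tilt [ 0.0026  0.0031 -1.    ] yaw -114.34 F [0.1 0.2 4.3] op 0.29809917891618143
the job is handed in; nothing more can be done
None
the job is handed in; nothing more can be done
```

I drew the larger gauge from its stand by the handle and slid it straight down into the strip guide. I handed the job in after about 17 s of robot time, with the gripper still holding the gauge at 60 N.

**Plate pushback:** My estimates run from about 1.1 to 1.8 mm:
- Plate spacing in the wrist pictures before and after grew by 1.3 to 1.8 mm.
- The travel since contact gives 1.1 to 1.5 mm, depending on where I take the plate to have started moving.
- The total depth gives at least 1.6 mm, assuming the gauge did not slip in the grip.

**Drag:** The last force readings, less the gauge's weight, give 6 to 7 N. That is slightly under the 7 N expected at 1.5 mm.

**Pose and clearance:** The tool is within about 0.25° of vertical. The last picture showed the blade seated between the plates and the handle and fingers clear of the guide.

I saw no sign of touching the other objects, but I did not photograph the whole bench again at the end. I could not read the force after the handover.

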